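# Stand the tracking target up in its gated seat

## Robot

A 7-joint arm with a two-finger parallel gripper is mounted at the origin on the work surface. World frame = base frame: x ahead of the robot, y to its left, z up, the work surface at z = 0. Lengths are in m, angles in rad, forces in N, time in s.
With the tool pointing down it reaches from about 0.425 to 0.875 m from the base axis. Payload 4.7 kg.
Tool frame: the origin (TCP) lies at the very end of the fingers, on their centre line; the grasp point (between the pads) lies 19 mm behind it (grip_point_offset is the distance from the TCP to the grasp point, in m); x points along the fingers, z is the direction in which the jaws open and shut, and the axes are right-handed (so a half turn about x gives the same grasp; the last joint's range is limited). The gripper opens to 87 mm and grips with 3 to 60 N. Pads are 19 mm wide; open, the fingers measure 117 mm over their backs; the gripper's body (75 mm by 190 mm) begins 51 mm behind the grasp point.
Start: joints at [1.153, 0.321, -0.07, 1.45, 0.023, 1.371, -0.057], TCP at [0.272, -0.59, 0.223] pointing down, gripper open.
Joint ranges: [-2.86, 2.86], [-0.3, 2.09], [-1.38, 1.24], [0.06, 2.45], [-1.56, 4.7], [0.09, 2.05], [-2.69, 2.69]. Speed limits (rad/s): [2.57, 2.57, 3.14, 3.14, 3.14, 3.14, 3.14].

## Interface

Orientations are given as a rotation vector (axis times angle).
In Python, from bench import get_state, get_image, calibration, close_job, grip_point_offset gives the robot as it stands.
- The arm moves only by the tool play_rows, never from a script. Its argument "targets" is a list of rows, each an object with "claw": the closure, from 0 (fully open) to 1 (shut); "linear": the shift along the tool's x, y, z as a fraction of full scale, a list of three; "rotation": the turn, a rotation vector about the tool's x, y, z as a fraction of full scale, a list of three. In form: [{"claw": claw, "linear": [x, y, z], "rotation": [wx, wy, wz]}, ...]. A call has 1 to 10 rows; each row shifts and turns the pose as measured when the row begins, along the tool's axes as they then stand; what a row does not reach is not made up. Full scale, the value 1, is 2.5 cm for a shift and 90 degrees for a turn. A row lasts 1/12 s, in which the tool goes at most 41.7 mm and 7.16 degrees, less where a joint would pass 70% of its speed; a pose out of reach is approached as far as the arm can. A call with a number of a shift or a turn outside -1 to 1 is refused whole. A call with a gripper value outside its range is refused whole. The fingers move at their own pace and stop on an object; "newtons" is the grip in N (left out, the last holds). Time passes only in rows, so rows that do not move let the fingers close. It gives the time, the measured TCP pose, the force and the opening at its end, in the units of the state.
- get_state(): the state, without advancing time (a new reading comes with each control period).
- get_image(name): name is "scene" or "top"; returns the picture (384x512x3 uint8, blue, green, red); there is no depth.
- calibration(name): a dict with "fx", "fy", "cx", "cy" (pixels), "dist_coeffs" ([k1, k2, p1, p2, k3] as OpenCV has them; the pictures are not rectified), "rvec" (rotation vector, rad) and "tvec" (3), from world to camera coordinates, as OpenCV has them. Camera axes: x right, y down, z forward; pixel columns grow to the right and rows downward; lengths in m; the calibration is good to about 2 mm. A picture is of the moment at which its call begins. calibration takes no time and is no camera call.
- close_job(): hands the job in, once; it reports no verdict.
The state is a dict: "time": time; "joint_positions": joint angles; "qd": joint speeds; "joint_torque": joint torques, N m; "position": TCP position; "tool_rot": TCP orientation; "ft_force": force on the tool from outside, world axes, zero at the start; "torque": the same for the moment, N m; "grip_width": opening from 0.0 (shut) to 1.0 (fully open).
Only numpy, scipy, OpenCV 4.12 (cv2) and the standard library are available. Lean on these libraries where they do the work, as an engineer would, in place of code of your own. Each camera call takes 0.05 s, during which the arm holds its last target. There are 200 camera calls.

## Task

Swing the red gate bar fully open by its yellow peg, then stand the lying target post up on its square foot by raising the orange ball end while the foot pivots on the table; never lift the whole post off the table. Slide the standing post along the table, still upright, onto the middle of the blue pad until its foot is square and flush against the aluminium end stop, then swing the gate bar fully shut behind it and let go. Leave the other things on the bench where they are.

Things in the scene. Friction and masses are not known exactly. Their poses are not given: they have to be found in the camera images.
- post: Loose target post, 189 mm long, about 0.4 kg. Square black rubber foot (grippy) 72 x 72, 20 thick; aluminium tube 24 across, collar 36 across at 20-32 mm above the underside; white disc 72 across at 102-114 mm; orange ball 46 across on top. Origin: centre of the foot's underside; z along the tube to the ball; x, y parallel to the foot's sides. Starts lying on a foot side and the disc, axis level 36 mm up.
- post_foot (a point): Centre of the foot's underside (= the post's origin). At the start the ball points roughly along the seat's +y, away from the seat. Raising the ball pivots the post about the lower edge of the underside; standing, its centre is 36 mm beyond that edge, on the side away from where the ball lay. Once within about 25 degrees of upright it drops onto its foot by itself.
- post_ball (a point): Centre of the orange ball, 166 mm from the foot's underside; while the post lies, the ball overhangs beyond the disc, its lowest point 13 mm clear of the table
- seat: Seat, fixed to the table. Origin on the table where the centre of the post's foot belongs; z up. Blue pad, flush with the table: x -55 to 55, y -36 to 94 mm. Aluminium end stop, 130 mm long in x, 16 thick, 18 high, with its face at y = -36 mm: the post comes in along -y. Nothing guides it sideways. The gate's hinge is on a boss 28 mm across at x -80, y 25 mm.
- gate (a joint): Angle of the red gate bar about its vertical hinge: 0 = shut (long arm along the seat's +x, over the pad at y 25 mm, passing above the foot and trapping the tube), 1.57 = open (long arm along +y, beside the pad); grows anticlockwise from above; stop at 1.75. Light friction, stays where left. Bar 16 mm wide, 24 to 36 mm above the table, long arm 92 mm, tail 63 mm from the hinge.
- gate_hinge (a point): a point on the gate's hinge axis, 24 mm above the table
- gate_peg (a point): Middle of the upright yellow peg on the gate's tail, 55 mm from the hinge axis, on the opposite side from the long arm. The peg is 16 mm across and stands from 36 to 80 mm above the table; this point is at 58 mm.
- ringblock: bystander: white block 60 mm square and 50 high carrying a white stub with a black ring, 96 mm high overall; origin under its middle on the table
- mug: bystander: white mug, 80 mm across, 90 high; origin under its middle on the table
- screwdriver: bystander: red-handled screwdriver lying; origin about its middle
- servo: bystander: black servo motor block, 85 x 40 x 56 high; origin under its middle on the table
- flask: bystander: black bottle, 70 across, 200 high; origin under its middle on the table
- bracket: bystander: aluminium angle bracket, 90 x 50, 55 high; origin under its middle on the table
- wheel: bystander: small robot wheel lying flat, black tyre 70 across, 36 high; origin under its middle on the table

How it is judged:
By the outcome, as a careful person would: the job done as asked, in the order asked, and still so for the second after the job is handed in, with the robot touching nothing.
It also fails if it takes over 72 s, if anything falls off the work surface, if the arm or the gripper's body presses on something with over 40 N, if the wrist force passes 120 N, or if a joint passes its speed limit or range.

## Working session

There is one attempt and no reset: what is moved stays moved. The work goes in short steps, Python scripts to look and compute and a tool call to move; the robot and the scene stay as the last step left them, time stands still between calls to the robot, and variables do not carry over. Pictures are saved under pics/ and viewed, about 8 in all and at most 12, crops included, and the job is handed in when it is done.

Besides the shell and the picture viewer there is one more tool, called as name([rows], argument=value, ...), one row to a line, values as JSON. play_rows: Moves the arm, as the interface text tells. Shift numbers are shares of 2.5 cm and turn numbers shares of 90 degrees, none past 1 either way. Its arguments: {"type":"object","properties":{"targets":{"type":"array"},"newtons":{"type":"number"}},"required":["targets"]}

```bash
mkdir -p pics; ls; python3 - <<'E'
from bench import *
import cv2
for n in("scene","top"):
    cv2.imwrite(f"pics/{n}0.png",get_image(n))
    print(n,calibration(n))
print(get_state(),grip_point_offset)
E
```

```text
pics
scene {'fx': 437.61174977177296, 'fy': 437.61174977177296, 'cx': 259.6659358397865, 'cy': 191.17512893275617, 'dist_coeffs': array([-0.10312351,  0.        ,  0.        ,  0.        ,  0.        ]), 'rvec': array([ 2.13815105,  1.04788376, -0.42871902]), 'tvec': array([-0.34368704, -0.29110551,  1.95772259])}
top {'fx': 417.80947498735975, 'fy': 417.80947498735975, 'cx': 250.62446281174635, 'cy': 192.50244976997286, 'dist_coeffs': array([-0.02096757,  0.        ,  0.        ,  0.        ,  0.        ]), 'rvec': array([ 2.09390637, -2.15217005,  0.17804565]), 'tvec': array([0.0160826 , 0.58859084, 1.2232561 ])}
{'time': 0.1, 'joint_positions': array([ 1.15311637,  0.32174679, -0.07006243,  1.4515799 ,  0.02263787,
        1.3707736 , -0.05688707]), 'qd': array([-0.00123653,  0.00012435, -0.00089739, -0.00140234,  0.00095343,
       -0.00014899, -0.00018771]), 'joint_torque': array([-7.64578981e-04, -4.92572129e+01, -4.05915454e-01, -3.13395560e+01,
       -6.39481377e-02,  3.95981292e-02,  1.04799731e-04]), 'position': array([ 0.27173973, -0.58992384,  0.22155856]), 'tool_rot': array([ 0.88638406,  1.38463202, -0.88505391]), 'ft_force': array([ 0.76116154,  0.90020674, -0.5735796 ]), 'torque': array([-0.03277772,  0.03782854,  0.02423189]), 'grip_width': 1.003106330713801} 0.0187
```

View pics/top0.png

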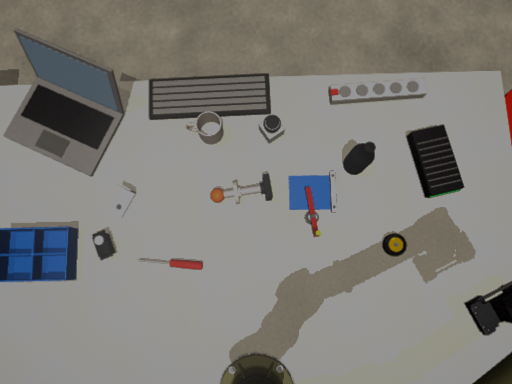

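View pics/scene0.png

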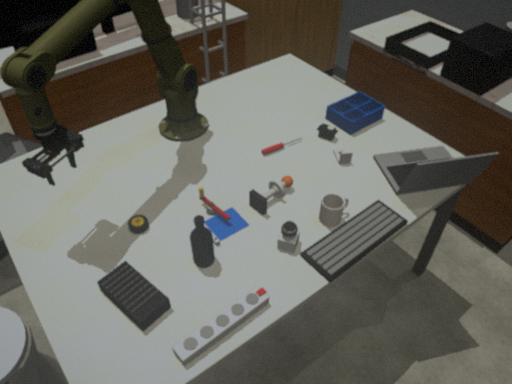

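The top view (robot at the bottom, x up, y left) shows the post lying at (217–270, 190) with its ball to the left. The pad is at (312, 192), with the end stop to its right at x≈334. The gate is nearly shut, with its hinge at about (312, 217) and peg at (318, 233).

```bash
cat > h.py <<'E'
from bench import *
import cv2, numpy as np
from scipy.spatial.transform import Rotation as R
def cam(n):
    c=calibration(n); K=np.array([[c['fx'],0,c['cx']],[0,c['fy'],c['cy']],[0,0,1]])
    return K,c['dist_coeffs'],cv2.Rodrigues(c['rvec'])[0],c['tvec']
def ray(n,p):
    K,d,Rm,t=cam(n); q=cv2.undistortPoints(np.array(p,float).reshape(-1,1,2),K,d)[:,0]
    return -Rm.T@t, np.c_[q,np.ones(len(q))]@Rm
def plane(n,p,z):
    o,v=ray(n,p); return o+v*((z-o[2])/v[:,2:])
def two(pt,ps):
    o1,a=ray('top',pt); o2,b=ray('scene',ps); a,b=a[0],b[0]
    s=np.linalg.lstsq(np.c_[a,-b],o2-o1,rcond=None)[0]
    P,Q=o1+s[0]*a,o2+s[1]*b; return (P+Q)/2,np.linalg.norm(P-Q)
def proj(n,P):
    K,d,Rm,t=cam(n); return cv2.projectPoints(np.array(P,float).reshape(-1,3),Rm,t,K,d)[0][:,0]
HSV=dict(blue=((100,120,60),(125,255,255)),red=((170,130,60),(180,255,255)),orange=((4,150,120),(14,255,255)),yellow=((20,120,90),(35,255,255)))
def mask(im,c):
    h=cv2.cvtColor(im,cv2.COLOR_BGR2HSV); m=cv2.inRange(h,*HSV[c])
    if c=='red': m|=cv2.inRange(h,(0,130,60),(3,255,255))
    return m
def blobs(im,c,roi,amin=4):
    x0,y0,x1,y1=roi; m=np.zeros(im.shape[:2],np.uint8); m[y0:y1,x0:x1]=mask(im,c)[y0:y1,x0:x1]
    n,l,s,ce=cv2.connectedComponentsWithStats(m); return m,[(s[i,4],ce[i],s[i,:4]) for i in range(1,n) if s[i,4]>=amin]
E
python3 - <<'E'
from h import *
t=cv2.imread('pics/top0.png'); s=cv2.imread('pics/scene0.png')
RT=(190,165,345,245); RS=(190,160,310,250)
for n,im,r in(('top',t,RT),('scene',s,RS)):
    for c in HSV:
        m,b=blobs(im,c,r); print(n,c,[(a,np.round(e,1),q) for a,e,q in b])
m,_=blobs(t,'blue',RT)
m=cv2.morphologyEx(m,cv2.MORPH_CLOSE,np.ones((9,9)))
rc=cv2.minAreaRect(max(cv2.findContours(m,0,1)[0],key=cv2.contourArea)); print(rc); print(plane('top',cv2.boxPoints(rc),0).round(4))
A=cv2.resize(t[160:250,200:350],None,fx=5,fy=5,interpolation=cv2.INTER_CUBIC)
cv2.imwrite('pics/crop1.png',A)
E
```

```text
top blue [(np.int32(1192), array([309.2, 191.4]), array([289, 176,  42,  34], dtype=int32))]
top red [(np.int32(132), array([309.8, 200.2]), array([306, 187,   9,  28], dtype=int32)), (np.int32(62), array([313.8, 223.8]), array([311, 218,   6,  14], dtype=int32))]
top orange [(np.int32(118), array([216.9, 194.9]), array([211, 189,  13,  13], dtype=int32))]
top yellow [(np.int32(23), array([317.5, 232.5]), array([315, 230,   6,   6], dtype=int32))]
scene blue [(np.int32(651), array([226. , 224.2]), array([205, 208,  43,  32], dtype=int32))]
scene red [(np.int32(12), array([206.8, 201.1]), array([205, 199,   5,   5], dtype=int32)), (np.int32(56), array([220.4, 211.8]), array([212, 205,  17,  14], dtype=int32))]
scene orange [(np.int32(38), array([287.2, 179.5]), array([283, 177,   9,   7], dtype=int32))]
scene yellow [(np.int32(14), array([200.9, 191. ]), array([200, 187,   3,  10], dtype=int32))]
((309.40289306640625, 192.00271606445312), (33.1261100769043, 40.56768035888672), 88.40885925292969)
[[ 0.6484 -0.1228  0.    ]
 [ 0.6484 -0.2526  0.    ]
 [ 0.5415 -0.2491  0.    ]
 [ 0.5415 -0.1211  0.    ]]
```

View pics/crop1.png

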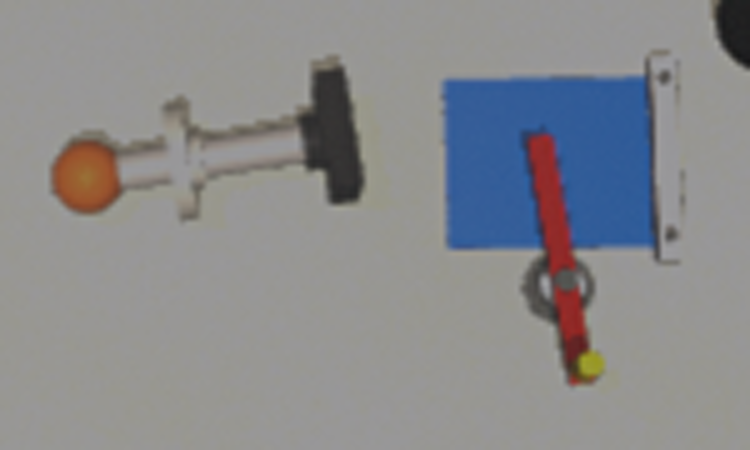

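```bash
python3 - <<'E'
from h import *
f=lambda *p:[((x-2)/5+200,(y-2)/5+160) for x,y in p]
pr=lambda n,v:print(n,np.round(v,4).tolist())
pr('stop top ends',plane('top',f((649,52),(678,52),(659,262),(680,262)),.018))
pr('pad corners',plane('top',f((444,79),(646,76),(654,247),(447,248)),0))
pr('bolt hinge',plane('top',f((566,281)),.036)); 
pr('bar tip',plane('top',f((540,135)),.036))
pr('peg top',plane('top',f((592,364)),.080)); pr('peg two',two((317.5,232.5),(200.9,190.5))[0])
pr('ball',plane('top',[(216.9,194.9)],.036)); pr('ball two',two((216.9,194.9),(287.2,179.8))[0])
pr('foot top edge',plane('top',f((345,70),(360,200),(315,62),(330,200)),.072))
pr('foot mid',plane('top',f((337,133)),.05))
pr('disc',plane('top',f((178,102),(188,214)),.036))
st=get_state(); pr('tool R',R.from_rotvec(st['tool_rot']).as_matrix())
o,_=ray('top',[(0,0)]);pr('cam',o)
E
```

```text
stop top ends [[0.6602, -0.2508, 0.018], [0.6597, -0.2691, 0.018], [0.5263, -0.249, 0.018], [0.526, -0.262, 0.018]]
pad corners [[0.6505, -0.122, 0.0], [0.6487, -0.2513, 0.0], [0.5382, -0.2497, 0.0], [0.5413, -0.1193, 0.0]]
bolt hinge [[0.514, -0.1882, 0.036]]
bar tip [[0.6053, -0.1769, 0.036]]
peg top [[0.4594, -0.1947, 0.08]]
peg two [0.4607, -0.1943, 0.0668]
ball [[0.5873, 0.1046, 0.036]]
ball two [0.587, 0.1054, 0.0437]
foot top edge [[0.6419, -0.0562, 0.072], [0.5619, -0.0625, 0.072], [0.6474, -0.0382, 0.072], [0.5624, -0.0445, 0.072]]
foot mid [[0.6075, -0.0508, 0.05]]
disc [[0.6327, 0.047, 0.036], [0.562, 0.0423, 0.036]]
tool R [[-0.0008, 0.9082, 0.4185], [0.0015, 0.4185, -0.9082], [-1.0, -0.0001, -0.0017]]
cam [0.3625, -0.0108, 1.3082]
```

play_rows([
  {"claw":0,"linear":[0,0,0],"rotation":[0.069,0,0]},
  {"claw":0,"linear":[0,0,0],"rotation":[0.069,0,0]},
  {"claw":0,"linear":[0,0,0],"rotation":[0.069,0,0]},
  {"claw":0,"linear":[0,0,0],"rotation":[0.069,0,0]},
  {"claw":0,"linear":[0,0.47,-0.98],"rotation":[0,0,0]},
  {"claw":0,"linear":[0,0.47,-0.98],"rotation":[0,0,0]},
  {"claw":0,"linear":[0,0.47,-0.98],"rotation":[0,0,0]},
  {"claw":0,"linear":[0,0.47,-0.98],"rotation":[0,0,0]},
  {"claw":0,"linear":[0,0.47,-0.98],"rotation":[0,0,0]},
  {"claw":0,"linear":[0,0.47,-0.98],"rotation":[0,0,0]},
])

```text
time: 0.93
position: [0.3401, -0.4432, 0.2139]
tool_rot: [1.239, 1.205, -1.242]
ft_force: [0.1, -0.2, 0.5]
grip_width: 0.999
```

```bash
cat > st.py <<'E'
from h import *
s=get_state(); M=R.from_rotvec(s['tool_rot']).as_matrix()
print('t',s['time'],'p',s['position'].round(4),'w',round(s['grip_width']*87,1),'F',s['ft_force'].round(1)); print(M.round(3)); print('q',s['joint_positions'].round(2))
E
python3 st.py
```

```text
t 0.9333 p [ 0.3401 -0.4432  0.2139] w 86.9 F [ 0.1 -0.2  0.5]
[[-0.011  0.999 -0.039]
 [ 0.009 -0.039 -0.999]
 [-1.    -0.011 -0.008]]
q [ 0.96  0.15 -0.1   1.68  0.02  1.33 -0.76]
```

play_rows([
  {"claw":0,"linear":[0,0.48,-0.98],"rotation":[0.024,0,0]},
  {"claw":0,"linear":[0,0.48,-0.98],"rotation":[0,0,0]},
  {"claw":0,"linear":[0,0.48,-0.98],"rotation":[0,0,0]},
  {"claw":0,"linear":[0,0.48,-0.98],"rotation":[0,0,0]},
  {"claw":0,"linear":[0,0.48,-0.98],"rotation":[0,0,0]},
  {"claw":0,"linear":[0,0.48,-0.98],"rotation":[0,0,0]},
  {"claw":0,"linear":[0,0.48,-0.98],"rotation":[0,0,0]},
  {"claw":0,"linear":[0,0.48,-0.98],"rotation":[0,0,0]},
  {"claw":0,"linear":[0,0.48,-0.98],"rotation":[0,0,0]},
  {"claw":0,"linear":[0,0.48,-0.98],"rotation":[0,0,0]},
])

```text
time: 1.77
position: [0.4799, -0.1934, 0.2107]
tool_rot: [1.268, 1.192, -1.276]
ft_force: [0.6, -0.6, -1.1]
grip_width: 0.997
```

```bash
python3 st.py
```

```text
t 1.7667 p [ 0.4799 -0.1934  0.2107] w 86.7 F [ 0.6 -0.6 -1.1]
[[-0.017  0.997 -0.08 ]
 [ 0.012 -0.08  -0.997]
 [-1.    -0.018 -0.011]]
q [ 0.66  0.08 -0.34  1.77  0.02  1.32 -1.33]
```

play_rows([
  {"claw":0,"linear":[0,-0.7,0],"rotation":[-0.05,0,0]},
  {"claw":0,"linear":[0.94,0,0],"rotation":[0,0,0]},
  {"claw":0,"linear":[0.94,0,0],"rotation":[0,0,0]},
  {"claw":0,"linear":[0.94,0,0],"rotation":[0,0,0]},
  {"claw":0,"linear":[0.9,0,0],"rotation":[0,0,0]},
  {"claw":0,"linear":[0,0,0],"rotation":[0,0,0]},
])

```text
time: 2.27
position: [0.4649, -0.1802, 0.1151]
tool_rot: [1.199, 1.238, -1.198]
ft_force: [-0.9, 0.8, -1.0]
grip_width: 1.003
```

```bash
python3 st.py
```

```text
t 2.2667 p [ 0.4649 -0.1802  0.1151] w 87.2 F [-0.9  0.8 -1. ]
[[-0.014  1.     0.019]
 [ 0.014  0.019 -1.   ]
 [-1.    -0.013 -0.014]]
q [ 0.66  0.12 -0.35  1.93  0.03  1.12 -1.26]
```

play_rows([
  {"claw":0,"linear":[0,-0.22,0.58],"rotation":[0,0,0]},
  {"claw":0,"linear":[0.9,0,0],"rotation":[0,0,0]},
  {"claw":0,"linear":[0.9,0,0],"rotation":[0,0,0]},
  {"claw":0,"linear":[0.9,0,0],"rotation":[0,0,0]},
  {"claw":0,"linear":[0,0,0],"rotation":[0,0,0]},
])

```text
time: 2.68
position: [0.4599, -0.1952, 0.0488]
tool_rot: [1.199, 1.236, -1.197]
ft_force: [-1.8, -0.3, -0.1]
grip_width: 0.997
```

```bash
python3 st.py; python3 - <<'E'
from h import *
t=get_image('top');cv2.imwrite('pics/top1.png',cv2.resize(t[150:300,230:400],None,fx=4,fy=4,interpolation=2))
E
```

```text
t 2.6833 p [ 0.4599 -0.1952  0.0488] w 86.8 F [-1.8 -0.3 -0.1]
[[-0.012  1.     0.019]
 [ 0.013  0.019 -1.   ]
 [-1.    -0.011 -0.013]]
q [ 0.66  0.2  -0.33  1.99  0.07  0.98 -1.26]
```

View pics/top1.png

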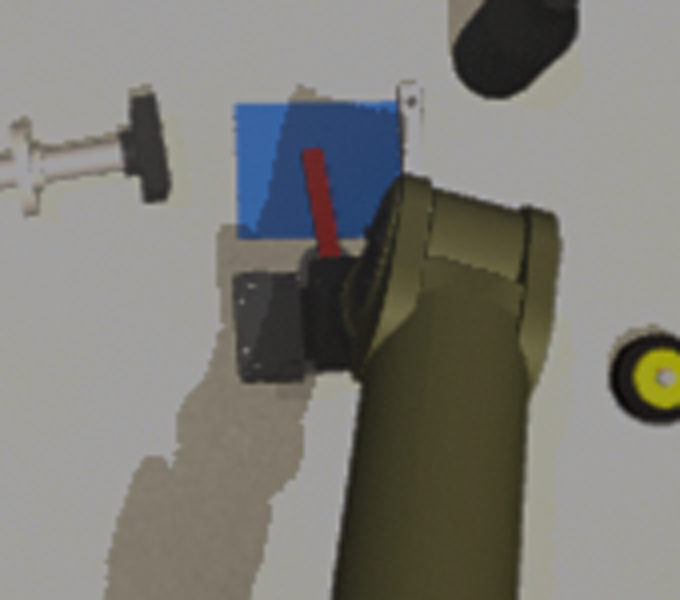

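play_rows([
  {"claw":1,"linear":[0,0,0],"rotation":[0,0,0]},
  {"claw":1,"linear":[0,0,0],"rotation":[0,0,0]},
  {"claw":1,"linear":[0,0,0],"rotation":[0,0,0]},
  {"claw":1,"linear":[0,0,0],"rotation":[0,0,0]},
  {"claw":1,"linear":[0,0,0],"rotation":[0,0,0]},
  {"claw":1,"linear":[0,0,0],"rotation":[0,0,0]},
  {"claw":1,"linear":[0,0,0],"rotation":[0,0,0]},
  {"claw":1,"linear":[0,0,0],"rotation":[0,0,0]},
], newtons=10)

```text
time: 3.4
position: [0.4671, -0.198, 0.0597]
tool_rot: [1.2, 1.22, -1.19]
ft_force: [0.6, -0.2, 0.1]
grip_width: 0.48
```

play_rows([
  {"claw":1,"linear":[0,0.05,0.264],"rotation":[0,0,0]},
  {"claw":1,"linear":[0,0.08,0.256],"rotation":[0,0,0]},
  {"claw":1,"linear":[0,0.11,0.245],"rotation":[0,0,0]},
  {"claw":1,"linear":[0,0.14,0.23],"rotation":[0,0,0]},
])

```text
time: 3.73
position: [0.4771, -0.2217, 0.0593]
tool_rot: [1.2, 1.225, -1.189]
ft_force: [1.6, 4.0, 1.5]
grip_width: 0.179
```

```bash
python3 st.py
```

```text
t 3.7333 p [ 0.4771 -0.2217  0.0593] w 15.6 F [1.6 4.  1.5]
[[ 0.001  1.     0.021]
 [ 0.009  0.021 -1.   ]
 [-1.     0.001 -0.009]]
q [ 0.68  0.22 -0.32  1.93  0.07  1.   -1.22]
```

play_rows([
  {"claw":1,"linear":[0,0.12,0.2],"rotation":[0,0,0]},
  {"claw":1,"linear":[0,0.14,0.18],"rotation":[0,0,0]},
  {"claw":1,"linear":[0,0.17,0.154],"rotation":[0,0,0]},
  {"claw":1,"linear":[0,0.237,0.126],"rotation":[0,0,0]},
  {"claw":1,"linear":[0,0.25,0.096],"rotation":[0,0,0]},
  {"claw":1,"linear":[0,0.26,0.065],"rotation":[0,0,0]},
], newtons=20)

```text
time: 4.23
position: [0.505, -0.24, 0.0592]
tool_rot: [1.198, 1.243, -1.192]
ft_force: [-4.1, 4.3, 6.1]
grip_width: 0.179
```

```bash
python3 st.py
```

```text
t 4.2333 p [ 0.505  -0.24    0.0592] w 15.6 F [-4.1  4.3  6.1]
[[-0.012  1.     0.024]
 [ 0.018  0.025 -1.   ]
 [-1.    -0.012 -0.018]]
q [ 0.67  0.3  -0.31  1.84  0.09  1.04 -1.22]
```

play_rows([
  {"claw":1,"linear":[0,0.25,0.04],"rotation":[0,0,0]},
  {"claw":1,"linear":[0,0.25,0.02],"rotation":[0,0,0]},
  {"claw":1,"linear":[0,0.22,0],"rotation":[0,0,0]},
])

```text
time: 4.48
position: [0.5212, -0.2418, 0.0591]
tool_rot: [1.195, 1.251, -1.197]
ft_force: [-4.1, 3.4, 6.8]
grip_width: 0.175
```

```bash
python3 st.py; python3 - <<'E'
from h import *
t=get_image('top');cv2.imwrite('pics/top2.png',t)
m,b=blobs(t,'red',(270,170,340,250)); print(b)
E
```

```text
t 4.4833 p [ 0.5212 -0.2418  0.0591] w 15.2 F [-4.1  3.4  6.8]
[[-0.021  0.999  0.025]
 [ 0.02   0.025 -0.999]
 [-1.    -0.021 -0.02 ]]
q [ 0.66  0.34 -0.31  1.79  0.1   1.06 -1.23]
[(np.int32(107), array([294.56074766, 216.14953271]), array([283, 214,  23,   5], dtype=int32))]
```

```bash
cat > gate.py <<'E'
from h import *
def gate(t):
    m,b=blobs(t,'red',(270,170,340,250)); m=np.uint8(m>0)
    n,l,s,_=cv2.connectedComponentsWithStats(m); i=1+np.argmax(s[1:,4])
    ys,xs=np.nonzero(l==i); P=plane('top',np.c_[xs,ys],.036)[:,:2]; c=P.mean(0)
    d=np.linalg.svd(P-c)[2][0]; v=c-np.array([.5145,-.188])
    return np.degrees(np.arctan2(d[1],d[0]))%180, np.degrees(np.arctan2(v[1],v[0])), c
if __name__=='__main__': print(gate(cv2.imread('pics/top2.png')))
E
python3 gate.py
```

```text
(np.float64(90.14568783044133), np.float64(90.0292943247218), array([ 0.51447157, -0.13238634]))
```

play_rows([
  {"claw":0,"linear":[0,0,0],"rotation":[0,0,0]},
  {"claw":0,"linear":[0,0,0],"rotation":[0,0,0]},
  {"claw":0,"linear":[0,0,0],"rotation":[0,0,0]},
  {"claw":0,"linear":[0,0,0],"rotation":[0,0,0]},
  {"claw":0,"linear":[-0.8,0,0],"rotation":[0,0,0]},
  {"claw":0,"linear":[-0.9,0,0],"rotation":[0,0,0]},
  {"claw":0,"linear":[-0.9,0,0],"rotation":[0,0,0]},
  {"claw":0,"linear":[-0.9,0,0],"rotation":[-0.07,0,0]},
  {"claw":0,"linear":[-0.9,0,0],"rotation":[-0.07,0,0]},
  {"claw":0,"linear":[-0.9,0,0],"rotation":[-0.07,0,0]},
])

```text
time: 5.37
position: [0.5204, -0.2493, 0.1882]
tool_rot: [0.944, 1.396, -0.945]
ft_force: [0.2, -0.9, -0.6]
grip_width: 0.85
```

play_rows([
  {"claw":0,"linear":[0,0,0],"rotation":[-0.076,0,0]},
  {"claw":0,"linear":[0,0,0],"rotation":[-0.076,0,0]},
  {"claw":0,"linear":[0,0,0],"rotation":[-0.076,0,0]},
  {"claw":0,"linear":[0,0,0],"rotation":[-0.076,0,0]},
  {"claw":0,"linear":[0,0,0],"rotation":[-0.076,0,0]},
  {"claw":0,"linear":[0,0,0],"rotation":[-0.076,0,0]},
  {"claw":0,"linear":[0,0,0],"rotation":[-0.076,0,0]},
  {"claw":0,"linear":[0,0,0],"rotation":[-0.076,0,0]},
  {"claw":0,"linear":[0,0,0],"rotation":[-0.076,0,0]},
  {"claw":0,"linear":[0,0,0],"rotation":[-0.076,0,0]},
])

```text
time: 6.2
position: [0.523, -0.2575, 0.1963]
tool_rot: [-0.024, 1.586, 0.036]
ft_force: [0.5, -0.5, -0.4]
grip_width: 0.999
```

```bash
python3 st.py
```

```text
t 6.2 p [ 0.523  -0.2575  0.1963] w 87.0 F [ 0.5 -0.5 -0.4]
[[-0.015 -0.038  0.999]
 [ 0.007  0.999  0.038]
 [-1.     0.008 -0.015]]
q [ 0.83  0.24 -0.49  1.63  0.11  1.32  0.36]
```

play_rows([
  {"claw":0,"linear":[0,0.96,0.2],"rotation":[0,0,0]},
  {"claw":0,"linear":[0,0.96,0.2],"rotation":[0,0,0]},
  {"claw":0,"linear":[0,0.96,0.2],"rotation":[0,0,0]},
  {"claw":0,"linear":[0,0.96,0.2],"rotation":[0,0,0]},
  {"claw":0,"linear":[0,0.96,0.2],"rotation":[0,0,0]},
  {"claw":0,"linear":[0,0.96,0.2],"rotation":[0,0,0]},
  {"claw":0,"linear":[0,0.96,0.2],"rotation":[0,0,0]},
  {"claw":0,"linear":[0,0.96,0.2],"rotation":[0,0,0]},
  {"claw":0,"linear":[0,0.96,0.2],"rotation":[0,0,0]},
  {"claw":0,"linear":[0,0.96,0.2],"rotation":[0,0,0]},
])

```text
time: 7.03
position: [0.564, -0.0224, 0.1948]
tool_rot: [-0.018, 1.583, 0.014]
ft_force: [-0.6, -0.1, -0.3]
grip_width: 1.001
```

play_rows([
  {"claw":0,"linear":[0,0.96,0.2],"rotation":[0,0,0]},
  {"claw":0,"linear":[0,0.96,0.2],"rotation":[0,0,0]},
  {"claw":0,"linear":[0,0.96,0.2],"rotation":[0,0,0]},
  {"claw":0,"linear":[0,0.8,0.2],"rotation":[0,0,0]},
  {"claw":0,"linear":[0,0.4,0.1],"rotation":[0,0,0]},
])

```text
time: 7.45
position: [0.5856, 0.086, 0.1944]
tool_rot: [-0.019, 1.579, 0.014]
ft_force: [0.4, 0.2, -0.5]
grip_width: 0.998
```

```bash
python3 st.py
```

```text
t 7.45 p [0.5856 0.086  0.1944] w 86.8 F [ 0.4  0.2 -0.5]
[[-0.008 -0.021  1.   ]
 [-0.003  1.     0.021]
 [-1.    -0.003 -0.009]]
q [ 0.39  0.29 -0.69  1.61  0.19  1.32 -0.31]
```

play_rows([
  {"claw":0,"linear":[0,0.76,0.15],"rotation":[-0.044,0,0]},
  {"claw":0,"linear":[0.95,0,0],"rotation":[0,0,0]},
  {"claw":0,"linear":[0.95,0,0],"rotation":[0,0,0]},
  {"claw":0,"linear":[0.95,0,0],"rotation":[0,0,0]},
  {"claw":0,"linear":[0.95,0,0],"rotation":[0,0,0]},
])

```text
time: 7.87
position: [0.5948, 0.1079, 0.1026]
tool_rot: [-0.078, 1.562, 0.073]
ft_force: [-0.8, -0.4, -0.5]
grip_width: 1.001
```

```bash
python3 st.py
```

```text
t 7.8667 p [0.5948 0.1079 0.1026] w 87.1 F [-0.8 -0.4 -0.5]
[[ 0.007 -0.096  0.995]
 [-0.002  0.995  0.096]
 [-1.    -0.003  0.007]]
q [ 0.34  0.39 -0.68  1.7   0.27  1.15 -0.33]
```

play_rows([
  {"claw":0,"linear":[0.9,-0.1,-0.36],"rotation":[0,0,0]},
  {"claw":0,"linear":[0.95,0,0],"rotation":[0,0,0]},
  {"claw":0,"linear":[0.9,0,0],"rotation":[0,0,0]},
  {"claw":0,"linear":[0.5,0,0],"rotation":[0,0,0]},
])

```text
time: 8.2
position: [0.5858, 0.0988, 0.0151]
tool_rot: [-0.077, 1.564, 0.068]
ft_force: [0.4, -0.3, -0.2]
grip_width: 0.996
```

```bash
python3 st.py
```

```text
t 8.2 p [0.5858 0.0988 0.0151] w 86.6 F [ 0.4 -0.3 -0.2]
[[ 0.006 -0.092  0.996]
 [-0.006  0.996  0.092]
 [-1.    -0.006  0.005]]
q [ 0.31  0.47 -0.64  1.79  0.34  0.99 -0.37]
```

play_rows([
  {"claw":0,"linear":[0,0.24,0],"rotation":[0,0,0]},
  {"claw":1,"linear":[0.02,0,0],"rotation":[0,0,0]},
  {"claw":1,"linear":[0.02,0,0],"rotation":[0,0,0]},
  {"claw":1,"linear":[0.02,0,0],"rotation":[0,0,0]},
  {"claw":1,"linear":[0.02,0,0],"rotation":[0,0,0]},
], newtons=25)

```text
time: 8.62
position: [0.5857, 0.1033, 0.0129]
tool_rot: [-0.076, 1.565, 0.065]
ft_force: [0.3, 0.0, 0.6]
grip_width: 0.783
```

play_rows([
  {"claw":1,"linear":[0.02,0,0],"rotation":[0,0,0]},
  {"claw":1,"linear":[0.02,0,0],"rotation":[0,0,0]},
  {"claw":1,"linear":[0.02,0,0],"rotation":[0,0,0]},
  {"claw":1,"linear":[0.02,0,0],"rotation":[0,0,0]},
])

```text
time: 8.95
position: [0.5883, 0.1037, 0.0142]
tool_rot: [-0.076, 1.559, 0.065]
ft_force: [-0.3, -0.5, 1.2]
grip_width: 0.507
```

```bash
python3 st.py
```

```text
t 8.95 p [0.5883 0.1037 0.0142] w 44.1 F [-0.3 -0.5  1.2]
[[ 0.011 -0.09   0.996]
 [-0.007  0.996  0.09 ]
 [-1.    -0.008  0.01 ]]
q [ 0.3   0.47 -0.64  1.79  0.34  0.99 -0.39]
```

play_rows([
  {"claw":1,"linear":[-0.35,-0.08,0],"rotation":[0,0,0]},
  {"claw":1,"linear":[-0.35,-0.1,0],"rotation":[0,0,0]},
  {"claw":1,"linear":[-0.5,-0.2,0],"rotation":[0,0,0]},
  {"claw":1,"linear":[-0.5,-0.22,0],"rotation":[0,0,0]},
])

```text
time: 9.28
position: [0.5865, 0.0889, 0.0567]
tool_rot: [-0.078, 1.565, 0.068]
ft_force: [0.8, -0.6, -3.4]
grip_width: 0.511
```

```bash
python3 st.py
```

```text
t 9.2833 p [0.5865 0.0889 0.0567] w 44.5 F [ 0.8 -0.6 -3.4]
[[ 0.005 -0.093  0.996]
 [-0.006  0.996  0.093]
 [-1.    -0.007  0.004]]
q [ 0.35  0.41 -0.66  1.76  0.3   1.06 -0.33]
```

play_rows([
  {"claw":1,"linear":[-0.613,-0.361,0],"rotation":[0,0,0]},
  {"claw":1,"linear":[-0.572,-0.423,0],"rotation":[0,0,0]},
  {"claw":1,"linear":[-0.524,-0.48,0],"rotation":[0,0,0]},
  {"claw":1,"linear":[-0.471,-0.532,0],"rotation":[0,0,0]},
  {"claw":1,"linear":[-0.413,-0.579,0],"rotation":[0,0,0]},
])

```text
time: 9.7
position: [0.5905, 0.0263, 0.1304]
tool_rot: [-0.081, 1.566, 0.068]
ft_force: [0.8, -0.3, -4.0]
grip_width: 0.512
```

```bash
python3 st.py
```

```text
t 9.7 p [0.5905 0.0263 0.1304] w 44.6 F [ 0.8 -0.3 -4. ]
[[ 0.004 -0.094  0.996]
 [-0.008  0.995  0.095]
 [-1.    -0.008  0.004]]
q [ 0.47  0.33 -0.67  1.7   0.23  1.19 -0.17]
```

```bash
python3 - <<'E'
from h import *
a=get_image('scene');cv2.imwrite('pics/s3.png',cv2.resize(a[130:240,190:330],None,fx=5,fy=5,interpolation=2))
def S(P): return ((proj('scene',P)-[190,130])*5).round().tolist()
print(S([[.602,-.0594,0],[.566,-.0627,0],[.638,-.056,0],[.5905,.0263,.152]]))
E
```

```text
[[322.0, 398.0], [289.0, 371.0], [356.0, 424.0], [410.0, 185.0]]
```

View pics/s3.png

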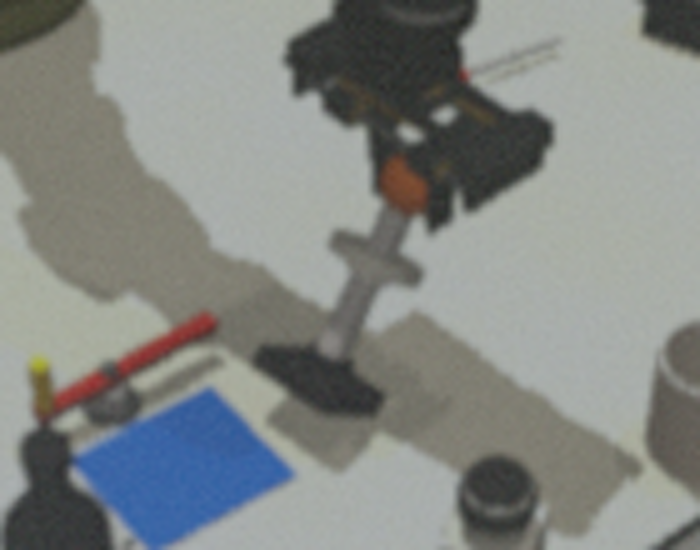

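play_rows([
  {"claw":1,"linear":[0.08,-0.4,0],"rotation":[0,0,0]},
  {"claw":1,"linear":[0.04,-0.4,0],"rotation":[0,0,0]},
])

```text
time: 9.92
position: [0.5975, 0.0061, 0.1375]
tool_rot: [-0.076, 1.552, 0.067]
ft_force: [-0.8, 3.0, 7.7]
grip_width: 0.512
```

```bash
python3 st.py; python3 - <<'E'
from h import *
a=get_image('scene');cv2.imwrite('pics/s4.png',cv2.resize(a[130:240,190:330],None,fx=5,fy=5,interpolation=2))
E
```

```text
t 9.9167 p [0.5975 0.0061 0.1375] w 44.5 F [-0.8  3.   7.7]
[[ 0.018 -0.091  0.996]
 [-0.005  0.996  0.091]
 [-1.    -0.007  0.018]]
q [ 0.5   0.32 -0.66  1.69  0.22  1.18 -0.13]
```

View pics/s4.png

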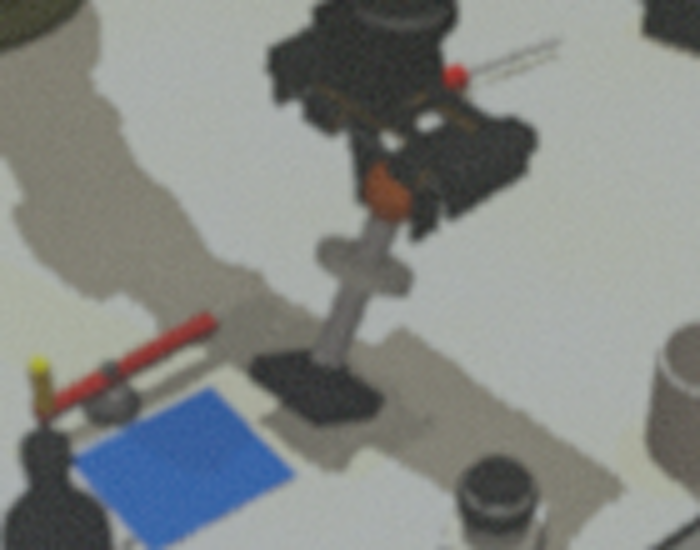

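play_rows([
  {"claw":1,"linear":[-0.2,-0.6,0],"rotation":[0,0,0]},
  {"claw":1,"linear":[-0.14,-0.6,0],"rotation":[0,0,0]},
  {"claw":1,"linear":[-0.07,-0.6,0],"rotation":[0,0,0]},
])

```text
time: 10.22
position: [0.6012, -0.0369, 0.1506]
tool_rot: [-0.078, 1.55, 0.073]
ft_force: [-0.6, 0.6, -4.8]
grip_width: 0.513
```

```bash
python3 st.py
```

```text
t 10.2167 p [ 0.6012 -0.0369  0.1506] w 44.6 F [-0.6  0.6 -4.8]
[[ 0.02  -0.096  0.995]
 [-0.002  0.995  0.096]
 [-1.    -0.004  0.019]]
q [ 0.56  0.31 -0.65  1.67  0.2   1.21 -0.04]
```

play_rows([
  {"claw":1,"linear":[0.2,-0.25,0],"rotation":[0,0,0]},
  {"claw":1,"linear":[0.08,-0.4,0],"rotation":[0,0,0]},
  {"claw":1,"linear":[0.05,-0.4,0],"rotation":[0,0,0]},
])

```text
time: 10.47
position: [0.6063, -0.0632, 0.1461]
tool_rot: [-0.076, 1.543, 0.074]
ft_force: [-0.2, 1.5, 9.1]
grip_width: 0.511
```

```bash
python3 st.py
```

```text
t 10.4667 p [ 0.6063 -0.0632  0.1461] w 44.5 F [-0.2  1.5  9.1]
[[ 0.027 -0.096  0.995]
 [-0.     0.995  0.096]
 [-1.    -0.003  0.026]]
q [ 0.59  0.33 -0.63  1.66  0.21  1.19  0.  ]
```

play_rows([
  {"claw":1,"linear":[0,-0.35,0],"rotation":[0,0,0]},
  {"claw":1,"linear":[0.03,-0.35,0],"rotation":[0,0,0]},
  {"claw":1,"linear":[0.05,-0.3,0],"rotation":[0,0,0]},
])

```text
time: 10.72
position: [0.61, -0.0878, 0.1461]
tool_rot: [-0.077, 1.54, 0.076]
ft_force: [-0.5, -0.4, 4.6]
grip_width: 0.508
```

```bash
python3 st.py; python3 - <<'E'
from h import *
a=get_image('scene');cv2.imwrite('pics/s5.png',cv2.resize(a[130:240,190:330],None,fx=5,fy=5,interpolation=2))
E
```

```text
t 10.7167 p [ 0.61   -0.0878  0.1461] w 44.2 F [-0.5 -0.4  4.6]
[[ 0.029 -0.098  0.995]
 [ 0.001  0.995  0.098]
 [-1.    -0.002  0.029]]
q [ 0.61  0.34 -0.62  1.65  0.21  1.19  0.05]
```

View pics/s5.png

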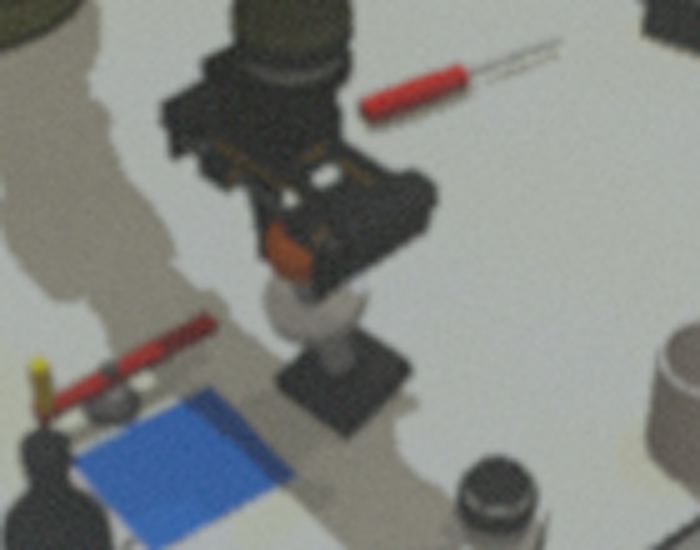

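```bash
python3 - <<'E'
from h import *
px=lambda P:((proj('scene',P)-[190,130])*5).round().tolist()
p=np.array([.61,-.0878])
print('if upright under TCP: axis z=0,.02,.03,.108,.166',px([[*p,z] for z in(0,.02,.03,.108,.166)]))
u=np.array([-.098,.995]);v=np.array([.995,.098])
print('foot top corners',px([[*(p+a*.036*u+b*.036*v),.02] for a,b in((1,1),(1,-1),(-1,-1),(-1,1))]))
f=[(x/5+190,y/5+130) for x,y in((410,370),(347,432),(277,382),(338,330),(345,385))]
print(plane('scene',f,.02).round(4))
E
```

```text
if upright under TCP: axis z=0,.02,.03,.108,.166 [[298.0, 421.0], [297.0, 402.0], [297.0, 393.0], [297.0, 314.0], [297.0, 252.0]]
foot top corners [[369.0, 404.0], [300.0, 352.0], [226.0, 400.0], [295.0, 455.0]]
[[ 0.634  -0.0035  0.02  ]
 [ 0.6543 -0.0775  0.02  ]
 [ 0.5851 -0.0874  0.02  ]
 [ 0.5697 -0.0197  0.02  ]
 [ 0.6172 -0.0503  0.02  ]]
```

play_rows([
  {"claw":1,"linear":[0.02,0.35,0],"rotation":[0,0,0]},
  {"claw":1,"linear":[0.03,0.35,0],"rotation":[0,0,0]},
  {"claw":1,"linear":[0.04,0.35,0],"rotation":[0,0,0]},
  {"claw":1,"linear":[0.05,0.25,0],"rotation":[0,0,0]},
])

```text
time: 11.1
position: [0.609, -0.0614, 0.1453]
tool_rot: [-0.075, 1.536, 0.066]
ft_force: [0.1, 0.8, 4.9]
grip_width: 0.51
```

```bash
python3 st.py; python3 - <<'E'
from h import *
a=get_image('scene');cv2.imwrite('pics/s6.png',cv2.resize(a[130:240,190:330],None,fx=5,fy=5,interpolation=2))
E
```

```text
t 11.1 p [ 0.609  -0.0614  0.1453] w 44.3 F [0.1 0.8 4.9]
[[ 0.034 -0.09   0.995]
 [-0.005  0.996  0.09 ]
 [-0.999 -0.008  0.033]]
q [ 0.58  0.33 -0.63  1.66  0.21  1.19 -0.01]
```

View pics/s6.png

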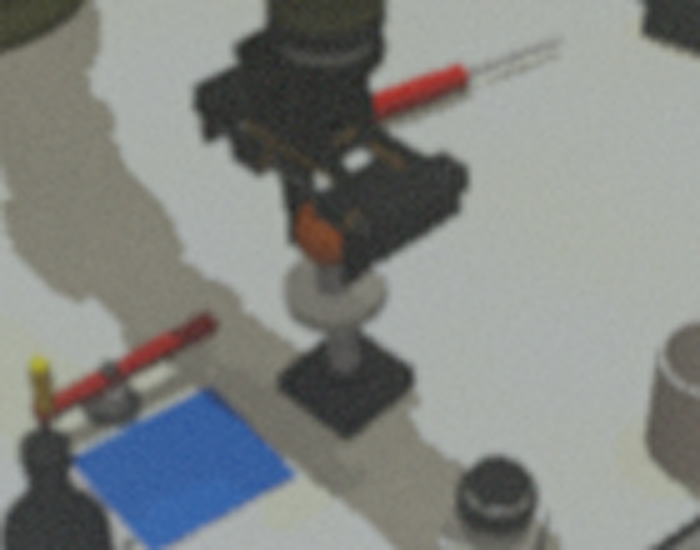

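play_rows([
  {"claw":1,"linear":[0.03,0.28,0],"rotation":[0,0,0]},
  {"claw":1,"linear":[0.03,0.2,0],"rotation":[0,0,0]},
  {"claw":0,"linear":[0.0,0,0],"rotation":[0,0,0]},
  {"claw":0,"linear":[0.0,0,0],"rotation":[0,0,0]},
  {"claw":0,"linear":[0.0,0,0],"rotation":[0,0,0]},
  {"claw":0,"linear":[0.0,0,0],"rotation":[0,0,0]},
  {"claw":0,"linear":[0.0,0,0],"rotation":[0,0,0]},
])

```text
time: 11.73
position: [0.6065, -0.0466, 0.1405]
tool_rot: [-0.077, 1.539, 0.069]
ft_force: [-0.5, 0.5, -0.5]
grip_width: 0.799
```

```bash
python3 st.py
```

```text
t 11.7333 p [ 0.6065 -0.0466  0.1405] w 69.5 F [-0.5  0.5 -0.5]
[[ 0.031 -0.093  0.995]
 [-0.004  0.996  0.093]
 [-1.    -0.007  0.03 ]]
q [ 0.56  0.33 -0.64  1.67  0.21  1.18 -0.03]
```

play_rows([
  {"claw":0,"linear":[-0.6,0,0],"rotation":[0,0,0]},
  {"claw":0,"linear":[-0.9,0,0],"rotation":[0,0,0]},
  {"claw":0,"linear":[-0.9,0,0],"rotation":[0,0,0]},
  {"claw":0,"linear":[-0.9,0,0],"rotation":[0,0,0]},
  {"claw":0.5,"linear":[0,0.98,0],"rotation":[0,0,0]},
  {"claw":0.5,"linear":[0,0.98,0],"rotation":[0,0,0]},
  {"claw":0.5,"linear":[0,0.98,0],"rotation":[0,0,0]},
  {"claw":0.5,"linear":[0,0.98,0],"rotation":[0,0,0]},
  {"claw":0.5,"linear":[0,0.98,0],"rotation":[0,0,0]},
  {"claw":0.5,"linear":[0,0.98,0],"rotation":[0,0,0]},
])

```text
time: 12.57
position: [0.5915, 0.0885, 0.2227]
tool_rot: [-0.062, 1.545, 0.044]
ft_force: [0.4, 1.0, 0.1]
grip_width: 0.629
```

```bash
python3 st.py; python3 - <<'E'
from h import *
a=get_image('scene');t=get_image('top');cv2.imwrite('pics/t7.png',t);cv2.imwrite('pics/s7raw.png',a)
A=cv2.resize(a[140:240,190:320],None,fx=4,fy=4,interpolation=2);B=cv2.resize(t[160:235,210:340],None,fx=4,fy=4,interpolation=2)
cv2.imwrite('pics/c7.png',np.vstack([A[:330],B[:270]]))
for n,im,r in(('top',t,(200,150,345,245)),('scene',a,(190,130,320,250))): print(n,[(k,e.round(1),q) for k,e,q in blobs(im,'orange',r)[1]])
E
```

```text
t 12.5667 p [0.5915 0.0885 0.2227] w 54.7 F [0.4 1.  0.1]
[[ 0.026 -0.068  0.997]
 [-0.01   0.998  0.068]
 [-1.    -0.012  0.025]]
q [ 0.4   0.26 -0.72  1.59  0.19  1.34 -0.27]
top [(np.int32(162), array([265.6, 178. ]), array([259, 171,  14,  15], dtype=int32))]
scene [(np.int32(62), array([259.5, 172.6]), array([255, 169,  10,   8], dtype=int32))]
```

View pics/c7.png

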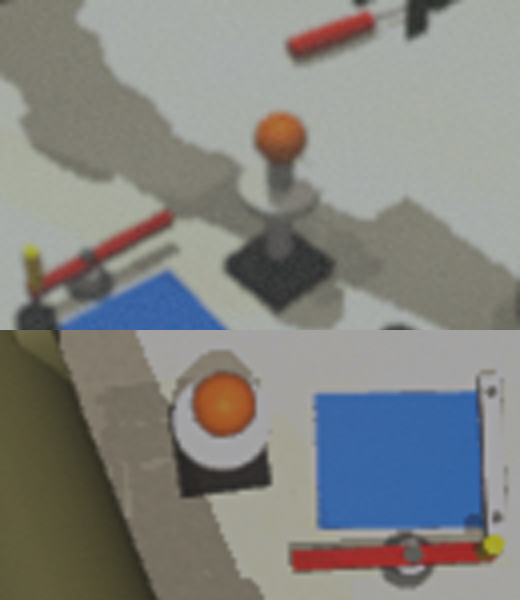

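The post is standing upright: its ball is at top px (265.6, 178), the foot's near edge runs from (183, 497) to (271, 485) in the crop, and the gate is open. Next I'll measure the post's position.

```bash
python3 - <<'E'
from h import *
print('ball',two((265.6,178),(259.5,172.6)),plane('top',[(265.6,178)],.166))
f=lambda *p:[((x-1.5)/4+210,(y-330-1.5)/4+160) for x,y in p]
print('foot top lowx edge (+y,-y corners), -y side pt',plane('top',f((183,496),(271,485),(268,452)),.02).round(4))
g=lambda *p:[((x-1.5)/4+190,(y-1.5)/4+140) for x,y in p]
print('scene foot corners R,bottom,L',plane('scene',g((334,265),(279,303),(225,265)),.02).round(4))
print('ball exp seat',np.array([.5942,-.2146]))
E
```

```text
ball (array([ 0.60693506, -0.04315205,  0.17435033]), np.float64(0.0013603032258093306)) [[ 0.60834149 -0.04395521  0.166     ]]
foot top lowx edge (+y,-y corners), -y side pt [[ 0.5669 -0.0139  0.02  ]
 [ 0.5737 -0.0828  0.02  ]
 [ 0.5999 -0.0815  0.02  ]]
scene foot corners R,bottom,L [[ 0.6438 -0.0063  0.02  ]
 [ 0.6503 -0.0745  0.02  ]
 [ 0.584  -0.0845  0.02  ]]
ball exp seat [ 0.5942 -0.2146]
```

play_rows([
  {"claw":0.6,"linear":[0,0,0],"rotation":[0,0,-0.07]},
  {"claw":0.6,"linear":[0,0,0],"rotation":[-0.015,0,-0.07]},
  {"claw":0.6,"linear":[0,0,0],"rotation":[0,0,-0.07]},
  {"claw":0.6,"linear":[0,0,0],"rotation":[0,0,-0.07]},
])

```text
time: 13.0
position: [0.595, 0.0791, 0.2264]
tool_rot: [-0.42, 1.492, -0.311]
ft_force: [0.6, -0.4, -0.7]
grip_width: 0.412
```

```bash
cat > mv.py <<'E'
import sys
from h import *
s=get_state(); M=R.from_rotvec(s['tool_rot'])
a=[float(v) for v in sys.argv[1:]]  # x y z heading(deg of jaw axis) tilt(deg)
d=M.inv().apply(np.array(a[:3])-s['position'])/.025
h,t=np.radians(a[3:5]); zz=np.array([np.cos(h),np.sin(h),0]); yy=np.array([-np.sin(h),np.cos(h),0])
X=np.array([0,0,-1])*np.cos(t)-yy*np.sin(t); G=R.from_matrix(np.c_[X,np.cross(zz,X),zz])
print('t',s['time'].__round__(2),'p',s['position'].round(4),'w',round(s['grip_width']*87,1),'F',s['ft_force'].round(1))
print('lin total',d.round(2),'rot total',((M.inv()*G).as_rotvec()/(np.pi/2)).round(3))
E
python3 mv.py .6035 .016 .010 5.6 25
```

```text
t 13.0 p [0.595  0.0791 0.2264] w 35.9 F [ 0.6 -0.4 -0.7]
lin total [ 8.87  1.66 -0.11] rot total [-0.019  0.011  0.022]
```

play_rows([
  {"claw":0.6,"linear":[0.88,0.17,0],"rotation":[-0.01,0.005,0.01]},
  {"claw":0.6,"linear":[0.88,0.17,0],"rotation":[-0.01,0.005,0.01]},
  {"claw":0.6,"linear":[0.88,0.17,0],"rotation":[0,0,0]},
  {"claw":0.6,"linear":[0.88,0.17,0],"rotation":[0,0,0]},
  {"claw":0.6,"linear":[0.88,0.17,0],"rotation":[0,0,0]},
  {"claw":0.6,"linear":[0.88,0.17,0],"rotation":[0,0,0]},
  {"claw":0.6,"linear":[0.88,0.17,0],"rotation":[0,0,0]},
])

```text
time: 13.58
position: [0.6027, 0.0464, 0.0703]
tool_rot: [-0.432, 1.512, -0.255]
ft_force: [0.9, 0.0, -0.5]
grip_width: 0.401
```

```bash
python3 mv.py .6035 .016 .010 5.6 25; python3 st.py
```

```text
t 13.58 p [0.6027 0.0464 0.0703] w 34.9 F [ 0.9  0.  -0.5]
lin total [ 2.7  -0.07 -0.12] rot total [0.009 0.007 0.003]
t 13.5833 p [0.6027 0.0464 0.0703] w 34.9 F [ 0.9  0.  -0.5]
[[ 0.053 -0.103  0.993]
 [-0.423  0.899  0.116]
 [-0.904 -0.427  0.004]]
q [ 0.13  0.49 -0.63  1.71  0.73  1.29 -0.66]
```

play_rows([
  {"claw":0.6,"linear":[0.85,-0.02,-0.04],"rotation":[0.009,0,0]},
  {"claw":0.6,"linear":[0.85,-0.02,-0.04],"rotation":[0,0,0]},
  {"claw":0.6,"linear":[0.7,-0.02,-0.04],"rotation":[0,0,0]},
  {"claw":0.6,"linear":[0.2,0,0],"rotation":[0,0,0]},
])

```text
time: 13.92
position: [0.6008, 0.009, 0.0044]
tool_rot: [-0.42, 1.518, -0.273]
ft_force: [-1.2, 0.8, 3.9]
grip_width: 0.401
```

```bash
python3 mv.py .6035 .0 .010 5.6 25
```

```text
t 13.92 p [0.6008 0.009  0.0044] w 34.9 F [-1.2  0.8  3.9]
lin total [-0.04 -0.43  0.07] rot total [-0.002  0.001  0.004]
```

play_rows([
  {"claw":0.6,"linear":[-0.18,-0.08,0],"rotation":[0,0,0]},
  {"claw":0.6,"linear":[0.13,-0.29,-0.03],"rotation":[0,0,0]},
  {"claw":0.6,"linear":[0.14,-0.29,-0.03],"rotation":[0,0,0]},
  {"claw":0.6,"linear":[0.14,-0.29,-0.06],"rotation":[0,0,0]},
  {"claw":0.6,"linear":[0.14,-0.29,-0.06],"rotation":[0,0,0]},
])

```text
time: 14.33
position: [0.6009, -0.0214, 0.0106]
tool_rot: [-0.417, 1.516, -0.266]
ft_force: [0.4, 3.1, -1.4]
grip_width: 0.4
```

```bash
cat > see.py <<'E'
from h import *
t=get_image('top');a=get_image('scene')
b=[max(blobs(im,'orange',r)[1],key=lambda q:q[0]) for im,r in((t,(200,150,345,245)),(a,(190,130,320,250)))]
P,e=two(b[0][1],b[1][1]); print('ball area',b[0][0],b[1][0],'two',P.round(4),e.round(4),'top@.166',plane('top',[b[0][1]],.166).round(4))
E
python3 mv.py .594 -.170 .010 -1.1 25; python3 see.py
```

```text
t 14.33 p [ 0.6009 -0.0214  0.0106] w 34.8 F [ 0.4  3.1 -1.4]
lin total [ 2.51 -5.32 -0.86] rot total [0.067 0.035 0.   ]
ball area 149 80 two [ 0.6064 -0.0674  0.174 ] 0.0006 top@.166 [[ 0.6083 -0.0676  0.166 ]]
```

play_rows([
  {"claw":0.6,"linear":[0.17,-0.36,-0.06],"rotation":[0.008,0.004,0]},
  {"claw":0.6,"linear":[0.17,-0.36,-0.06],"rotation":[0.008,0.004,0]},
  {"claw":0.6,"linear":[0.17,-0.36,-0.06],"rotation":[0.008,0.004,0]},
  {"claw":0.6,"linear":[0.17,-0.36,-0.06],"rotation":[0.008,0.004,0]},
  {"claw":0.6,"linear":[0.17,-0.36,-0.06],"rotation":[0.008,0.004,0]},
])

```text
time: 14.85
position: [0.5973, -0.073, 0.0114]
tool_rot: [-0.36, 1.532, -0.321]
ft_force: [-0.1, 1.5, -0.4]
grip_width: 0.4
```

```bash
python3 mv.py .592 -.170 .010 -1.1 25; python3 see.py
```

```text
t 14.85 p [ 0.5973 -0.073   0.0114] w 34.8 F [-0.1  1.5 -0.4]
lin total [ 1.68 -3.49 -0.31] rot total [ 0.025  0.016 -0.001]
ball area 147 85 two [ 0.5996 -0.1196  0.1735] 0.0026 top@.166 [[ 0.6019 -0.1192  0.166 ]]
```

play_rows([
  {"claw":0.6,"linear":[0.18,-0.36,-0.06],"rotation":[0.006,0.004,0]},
  {"claw":0.6,"linear":[0.18,-0.36,-0.06],"rotation":[0.006,0.004,0]},
  {"claw":0.6,"linear":[0.18,-0.36,-0.06],"rotation":[0.006,0.004,0]},
  {"claw":0.6,"linear":[0.18,-0.36,-0.06],"rotation":[0.006,0.004,0]},
  {"claw":0.6,"linear":[0.18,-0.36,-0.06],"rotation":[0,0,0]},
])

```text
time: 15.37
position: [0.5926, -0.1215, 0.0114]
tool_rot: [-0.324, 1.544, -0.351]
ft_force: [0.8, 4.2, 2.0]
grip_width: 0.404
```

```bash
python3 mv.py .591 -.170 .010 -1.1 25; python3 see.py
```

```text
t 15.37 p [ 0.5926 -0.1215  0.0114] w 35.2 F [0.8 4.2 2. ]
lin total [ 0.86 -1.74 -0.03] rot total [ 0.     0.003 -0.004]
ball area 146 80 two [ 0.5934 -0.1679  0.1734] 0.0016 top@.166 [[ 0.5953 -0.1683  0.166 ]]
```

play_rows([
  {"claw":0.6,"linear":[0.19,-0.36,0],"rotation":[0,0,0]},
  {"claw":0.6,"linear":[0.18,-0.36,0],"rotation":[0,0,0]},
  {"claw":0.6,"linear":[0.18,-0.36,0],"rotation":[0,0,0]},
  {"claw":0.6,"linear":[0.15,-0.3,0],"rotation":[0,0,0]},
])

```text
time: 15.8
position: [0.5926, -0.1575, 0.0111]
tool_rot: [-0.324, 1.542, -0.345]
ft_force: [-0.1, 5.1, 3.0]
grip_width: 0.4
```

```bash
python3 mv.py .591 -.170 .010 -1.1 25; python3 see.py
```

```text
t 15.8 p [ 0.5926 -0.1575  0.0111] w 34.8 F [-0.1  5.1  3. ]
lin total [ 0.25 -0.44 -0.06] rot total [ 0.002  0.005 -0.006]
ball area 142 84 two [ 0.594  -0.2035  0.1723] 0.0005 top@.166 [[ 0.5954 -0.2043  0.166 ]]
```

play_rows([
  {"claw":0.6,"linear":[0.09,-0.18,0],"rotation":[0,0,0]},
  {"claw":0.6,"linear":[0.09,-0.18,0],"rotation":[0,0,0]},
  {"claw":0.6,"linear":[0.08,-0.16,0],"rotation":[0,0,0]},
])

```text
time: 16.15
position: [0.5928, -0.1684, 0.0107]
tool_rot: [-0.322, 1.541, -0.34]
ft_force: [-3.7, 14.0, 11.1]
grip_width: 0.399
```

```bash
python3 mv.py .591 -.170 .010 -1.1 25; python3 see.py
```

```text
t 16.15 p [ 0.5928 -0.1684  0.0107] w 34.7 F [-3.7 14.  11.1]
lin total [ 0.05 -0.05 -0.07] rot total [ 0.003  0.006 -0.009]
ball area 145 85 two [ 0.5942 -0.2125  0.1737] 0.0019 top@.166 [[ 0.5952 -0.2147  0.166 ]]
```

play_rows([
  {"claw":0.6,"linear":[0.05,-0.18,0],"rotation":[0,0,0]},
  {"claw":0.6,"linear":[0.05,-0.18,0],"rotation":[0,0,0]},
])

```text
time: 16.42
position: [0.593, -0.1682, 0.0111]
tool_rot: [-0.319, 1.541, -0.328]
ft_force: [-0.4, 10.7, 4.0]
grip_width: 0.402
```

```bash
python3 st.py; python3 see.py
```

```text
t 16.4167 p [ 0.593  -0.1682  0.0111] w 35.0 F [-0.4 10.7  4. ]
[[ 0.004  0.007  1.   ]
 [-0.401  0.916 -0.005]
 [-0.916 -0.401  0.006]]
q [ 0.41  0.49 -0.51  1.81  0.76  1.06 -0.49]
ball area 143 87 two [ 0.5946 -0.2127  0.1739] 0.0019 top@.166 [[ 0.5957 -0.2149  0.166 ]]
```

play_rows([
  {"claw":0.6,"linear":[-0.2,0.45,0],"rotation":[0,0,0]},
  {"claw":0.6,"linear":[-0.4,0.9,0],"rotation":[0,0,0]},
  {"claw":0.6,"linear":[-0.4,0.9,0],"rotation":[0,0,0]},
  {"claw":0.6,"linear":[-0.9,0,0],"rotation":[0,0,0]},
  {"claw":0.6,"linear":[-0.95,0,0],"rotation":[0,0,0]},
  {"claw":0.6,"linear":[-0.95,0,0],"rotation":[0,0,0]},
  {"claw":0.6,"linear":[-0.95,0,0],"rotation":[0,0,0]},
  {"claw":0.6,"linear":[-0.95,0,0],"rotation":[0,0,0]},
  {"claw":0,"linear":[-0.95,0,0],"rotation":[0,0,0]},
  {"claw":0,"linear":[-0.95,0,0],"rotation":[0,0,0]},
])

```text
time: 17.35
position: [0.5812, -0.043, 0.1573]
tool_rot: [-0.33, 1.573, -0.346]
ft_force: [0.1, 0.1, -0.9]
grip_width: 0.475
```

```bash
python3 st.py; python3 - <<'E'
from h import *
a=get_image('scene');t=get_image('top')
A=cv2.resize(a[150:250,180:280],None,fx=5,fy=5,interpolation=2)[:300];B=cv2.resize(t[165:225,275:375],None,fx=5,fy=5,interpolation=2)
cv2.imwrite('pics/c8.png',np.vstack([A[:300],B[:300]]))
E
python3 see.py
```

```text
t 17.35 p [ 0.5812 -0.043   0.1573] w 41.4 F [ 0.1  0.1 -0.9]
[[-0.03   0.004  1.   ]
 [-0.416  0.909 -0.016]
 [-0.909 -0.416 -0.025]]
q [ 0.29  0.35 -0.62  1.68  0.61  1.4  -0.51]
ball area 151 69 two [ 0.5943 -0.2123  0.173 ] 0.0022 top@.166 [[ 0.5952 -0.2144  0.166 ]]
```

View pics/c8.png

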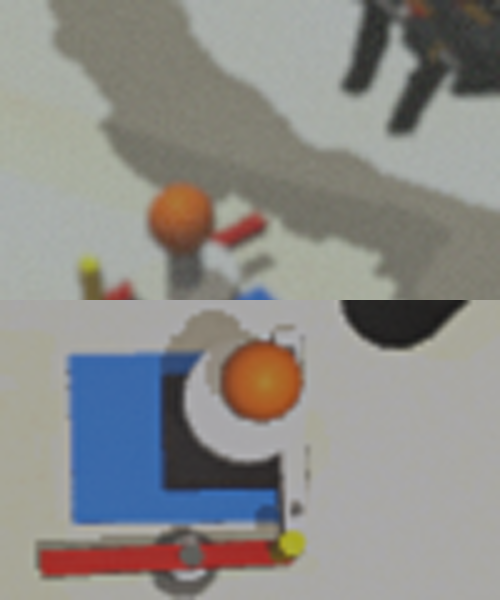

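play_rows([
  {"claw":0,"linear":[-0.9,-0.2,-0.3],"rotation":[0,0,0.07]},
  {"claw":0,"linear":[-0.9,-0.2,-0.3],"rotation":[0,0,0.07]},
  {"claw":0,"linear":[-0.9,-0.1,-0.5],"rotation":[0,0,0.07]},
  {"claw":0,"linear":[-0.9,0,-0.8],"rotation":[0,0,0.07]},
  {"claw":0,"linear":[0,0,-0.8],"rotation":[0,0,0]},
  {"claw":0,"linear":[0,0,-0.8],"rotation":[0,0,0]},
  {"claw":0,"linear":[0,0,-0.5],"rotation":[0.075,0,0]},
  {"claw":0,"linear":[0,0,0],"rotation":[0.075,0,0]},
  {"claw":0,"linear":[0,0,0],"rotation":[0.075,0,0]},
  {"claw":0,"linear":[0,0,0],"rotation":[0.075,0,0]},
])

```text
time: 18.38
position: [0.4686, -0.0426, 0.2353]
tool_rot: [0.424, 1.597, -0.397]
ft_force: [0.9, 0.1, -0.5]
grip_width: 0.999
```

play_rows([
  {"claw":0,"linear":[0,0,0],"rotation":[0.075,0,0]},
  {"claw":0,"linear":[0,0,0],"rotation":[0.075,0,0]},
  {"claw":0,"linear":[0,0,0],"rotation":[0.075,0,0]},
  {"claw":0,"linear":[0,0,0],"rotation":[0.075,0,0]},
  {"claw":0,"linear":[0,0,0],"rotation":[0.075,0,0]},
  {"claw":0,"linear":[0,0,0],"rotation":[0.075,0,0]},
  {"claw":0,"linear":[0,0,0],"rotation":[0.075,0,0]},
  {"claw":0,"linear":[0,0,0],"rotation":[0.075,0,0]},
])

```text
time: 19.05
position: [0.456, -0.0532, 0.2204]
tool_rot: [1.154, 1.327, -1.216]
ft_force: [-0.1, 0.2, -0.9]
grip_width: 1.0
```

```bash
python3 st.py; python3 mv.py .500 -.243 .25 -90 0
```

```text
t 19.05 p [ 0.456  -0.0532  0.2204] w 87.0 F [-0.1  0.2 -0.9]
[[-0.089  0.995  0.052]
 [ 0.035  0.055 -0.998]
 [-0.995 -0.087 -0.04 ]]
q [ 0.69  0.01 -0.61  1.82 -0.02  1.41 -1.43]
t 19.05 p [ 0.456  -0.0532  0.2204] w 87.0 F [-0.1  0.2 -0.9]
lin total [-1.6   1.23  7.62] rot total [ 0.034 -0.024  0.056]
```

play_rows([
  {"claw":0,"linear":[-0.2,0.1,0.9],"rotation":[0.03,-0.02,0.05]},
  {"claw":0,"linear":[-0.2,0.1,0.95],"rotation":[0,0,0]},
  {"claw":0,"linear":[-0.2,0.15,0.95],"rotation":[0,0,0]},
  {"claw":0,"linear":[-0.2,0.15,0.95],"rotation":[0,0,0]},
  {"claw":0,"linear":[-0.2,0.15,0.95],"rotation":[0,0,0]},
  {"claw":0,"linear":[-0.1,0.15,0.95],"rotation":[0,0,0]},
  {"claw":0,"linear":[0,0.15,0.9],"rotation":[0,0,0]},
  {"claw":0,"linear":[0,0.15,0.4],"rotation":[0,0,0]},
])

```text
time: 19.72
position: [0.4708, -0.2386, 0.2297]
tool_rot: [1.208, 1.24, -1.244]
ft_force: [-0.0, -0.6, -0.6]
grip_width: 0.999
```

```bash
python3 st.py; python3 mv.py .511 -.243 .057 -90 0
```

```text
t 19.7167 p [ 0.4708 -0.2386  0.2297] w 86.9 F [-0.  -0.6 -0.6]
[[-0.04   0.999 -0.014]
 [ 0.011 -0.013 -1.   ]
 [-0.999 -0.04  -0.01 ]]
q [ 0.84  0.11 -0.45  1.7   0.06  1.38 -1.21]
t 19.72 p [ 0.4708 -0.2386  0.2297] w 86.9 F [-0.  -0.6 -0.6]
lin total [6.84 1.89 0.22] rot total [-0.009 -0.007  0.025]
```

play_rows([
  {"claw":0,"linear":[0,0.8,0.1],"rotation":[-0.009,-0.007,0.025]},
  {"claw":0,"linear":[0,0.8,0.1],"rotation":[0,0,0]},
  {"claw":0,"linear":[0.9,0.1,0],"rotation":[0,0,0]},
  {"claw":0,"linear":[0.9,0,0],"rotation":[0,0,0]},
  {"claw":0,"linear":[0.9,0,0],"rotation":[0,0,0]},
  {"claw":0,"linear":[0.9,0,0],"rotation":[0,0,0]},
])

```text
time: 20.22
position: [0.5105, -0.2506, 0.1308]
tool_rot: [1.217, 1.209, -1.224]
ft_force: [-0.0, -0.9, -1.5]
grip_width: 1.0
```

```bash
python3 mv.py .511 -.243 .057 -90 0
```

```text
t 20.22 p [ 0.5105 -0.2506  0.1308] w 87.0 F [-0.  -0.9 -1.5]
lin total [ 2.95  0.04 -0.3 ] rot total [-0.009 -0.001  0.004]
```

play_rows([
  {"claw":0,"linear":[0.9,0.02,-0.3],"rotation":[0,0,0]},
  {"claw":0,"linear":[0.9,0,0],"rotation":[0,0,0]},
  {"claw":0.3,"linear":[0.9,0,0],"rotation":[0,0,0]},
  {"claw":1,"linear":[0.1,0,0],"rotation":[0,0,0]},
  {"claw":1,"linear":[0.03,0,0],"rotation":[0,0,0]},
], newtons=20)

```text
time: 20.63
position: [0.5001, -0.2386, 0.0452]
tool_rot: [1.216, 1.231, -1.237]
ft_force: [0.6, 0.0, 1.1]
grip_width: 0.856
```

```bash
python3 mv.py .511 -.243 .057 -90 0
```

```text
t 20.63 p [ 0.5001 -0.2386  0.0452] w 74.5 F [0.6 0.  1.1]
lin total [-0.49  0.42  0.17] rot total [-0.01  -0.007  0.018]
```

play_rows([
  {"claw":1,"linear":[-0.3,0.4,0.15],"rotation":[0,0,0]},
  {"claw":1,"linear":[0,0.05,0],"rotation":[0,0,0]},
  {"claw":1,"linear":[0,0,0],"rotation":[0,0,0]},
  {"claw":1,"linear":[0,0,0],"rotation":[0,0,0]},
])

```text
time: 20.97
position: [0.5104, -0.2423, 0.0529]
tool_rot: [1.216, 1.234, -1.239]
ft_force: [0.3, -0.1, -0.7]
grip_width: 0.557
```

```bash
python3 mv.py .511 -.243 .057 -90 0
```

```text
t 20.97 p [ 0.5104 -0.2423  0.0529] w 48.5 F [ 0.3 -0.1 -0.7]
lin total [-0.16  0.02  0.03] rot total [-0.011 -0.008  0.02 ]
```

play_rows([
  {"claw":1,"linear":[0,0,0],"rotation":[0,0,0]},
  {"claw":1,"linear":[0,0,0],"rotation":[0,0,0]},
  {"claw":1,"linear":[0,0,0],"rotation":[0,0,0]},
  {"claw":1,"linear":[0,0,0],"rotation":[0,0,0]},
  {"claw":1,"linear":[0,0,0],"rotation":[0,0,0]},
])

```text
time: 21.38
position: [0.5104, -0.2418, 0.0547]
tool_rot: [1.217, 1.232, -1.238]
ft_force: [0.4, -1.1, 2.1]
grip_width: 0.173
```

```bash
python3 st.py
```

```text
t 21.3833 p [ 0.5104 -0.2418  0.0547] w 15.1 F [ 0.4 -1.1  2.1]
[[-0.03   0.999 -0.018]
 [ 0.012 -0.017 -1.   ]
 [-0.999 -0.03  -0.012]]
q [ 0.78  0.34 -0.44  1.81  0.16  1.06 -1.32]
```

play_rows([
  {"claw":1,"linear":[0,-0.268,-0.016],"rotation":[0,0,0]},
  {"claw":1,"linear":[0,-0.264,-0.05],"rotation":[0,0,0]},
  {"claw":1,"linear":[0,-0.257,-0.08],"rotation":[0,0,0]},
  {"claw":1,"linear":[0,-0.245,-0.112],"rotation":[0,0,0]},
  {"claw":1,"linear":[0,-0.23,-0.14],"rotation":[0,0,0]},
  {"claw":1,"linear":[0,-0.21,-0.167],"rotation":[0,0,0]},
])

```text
time: 21.88
position: [0.4743, -0.2325, 0.0547]
tool_rot: [1.219, 1.216, -1.238]
ft_force: [2.8, -4.0, -5.4]
grip_width: 0.17
```

```bash
python3 st.py
```

```text
t 21.8833 p [ 0.4743 -0.2325  0.0547] w 14.8 F [ 2.8 -4.  -5.4]
[[-0.019  1.    -0.022]
 [ 0.004 -0.022 -1.   ]
 [-1.    -0.02  -0.004]]
q [ 0.81  0.26 -0.45  1.91  0.14  1.02 -1.3 ]
```

play_rows([
  {"claw":1,"linear":[0,-0.16,-0.19],"rotation":[0,0,0]},
  {"claw":1,"linear":[0,-0.14,-0.213],"rotation":[0,0,0]},
  {"claw":1,"linear":[0,-0.11,-0.232],"rotation":[0,0,0]},
  {"claw":1,"linear":[0,-0.08,-0.247],"rotation":[0,0,0]},
  {"claw":1,"linear":[0,-0.05,-0.258],"rotation":[0,0,0]},
  {"claw":1,"linear":[0,-0.03,-0.265],"rotation":[0,0,0]},
  {"claw":1,"linear":[0,0,-0.269],"rotation":[0,0,0]},
])

```text
time: 22.47
position: [0.4422, -0.1934, 0.0542]
tool_rot: [1.206, 1.229, -1.268]
ft_force: [-1.3, -2.0, -0.1]
grip_width: 0.035
```

```bash
python3 st.py; python3 see.py
```

```text
t 22.4667 p [ 0.4422 -0.1934  0.0542] w 3.1 F [-1.3 -2.  -0.1]
[[-0.049  0.998 -0.029]
 [-0.001 -0.03  -1.   ]
 [-0.999 -0.049  0.003]]
q [ 0.79  0.19 -0.48  1.99  0.12  1.03 -1.35]
ball area 111 73 two [ 0.5976 -0.2145  0.1768] 0.0005 top@.166 [[ 0.6    -0.2162  0.166 ]]
```

```bash
python3 - <<'E'
from h import *
from gate import gate
t=get_image('top');a=get_image('scene')
print(gate(t))
A=cv2.resize(a[160:240,180:290],None,fx=4,fy=4,interpolation=2);B=cv2.resize(t[165:240,275:385],None,fx=4,fy=4,interpolation=2)
cv2.imwrite('pics/c9.png',np.vstack([A,B])[:600])
E
```

```text
(np.float64(5.457867381726999), np.float64(6.431280868230879), array([ 0.5618064 , -0.18266758]))
```

View pics/c9.png

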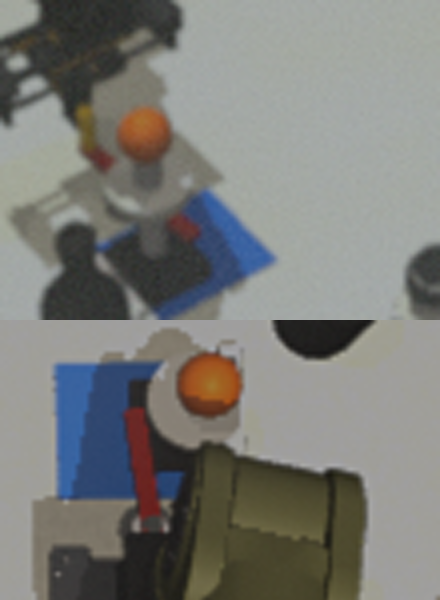

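play_rows([
  {"claw":1,"linear":[0,-0.25,0],"rotation":[0,0,0]},
  {"claw":1,"linear":[0,0,0.8],"rotation":[0,0,0.03]},
  {"claw":1,"linear":[0,0,0.9],"rotation":[0,0,0]},
  {"claw":1,"linear":[0,0.4,0],"rotation":[0,0,0]},
  {"claw":1,"linear":[0,0.4,0],"rotation":[0,0,0]},
])

```text
time: 23.08
position: [0.4533, -0.2286, 0.0547]
tool_rot: [1.227, 1.205, -1.224]
ft_force: [0.7, 0.8, -0.2]
grip_width: 0.003
```

```bash
python3 mv.py .46 -.222 .055 -90 0
```

```text
t 23.08 p [ 0.4533 -0.2286  0.0547] w 0.3 F [ 0.7  0.8 -0.2]
lin total [-0.01  0.26 -0.27] rot total [-0.013 -0.003  0.002]
```

Now I'll push the peg slowly along +y.

play_rows([
  {"claw":1,"linear":[0,0.25,-0.15],"rotation":[0,0,0]},
  {"claw":1,"linear":[0,0,-0.2],"rotation":[0,0,0]},
  {"claw":1,"linear":[0,0,-0.2],"rotation":[0,0,0]},
  {"claw":1,"linear":[0,0,-0.2],"rotation":[0,0,0]},
])

```text
time: 23.42
position: [0.4639, -0.2054, 0.0554]
tool_rot: [1.227, 1.207, -1.218]
ft_force: [-1.7, -2.1, 0.5]
grip_width: 0.006
```

```bash
cat > g2.py <<'E'
from h import *
from gate import gate
t=get_image('top');cv2.imwrite('pics/last.png',t);print(gate(t))
E
python3 st.py;python3 g2.py
```

```text
t 23.4167 p [ 0.4639 -0.2054  0.0554] w 0.6 F [-1.7 -2.1  0.5]
[[-0.     1.    -0.017]
 [ 0.007 -0.017 -1.   ]
 [-1.    -0.    -0.007]]
q [ 0.8   0.21 -0.47  1.97  0.1   0.99 -1.3 ]
(np.float64(1.9676124809724342), np.float64(2.2276544944196415), array([ 0.56154776, -0.18616987]))
```

play_rows([
  {"claw":1,"linear":[0,-0.05,-0.15],"rotation":[0,0,0]},
  {"claw":1,"linear":[0,-0.05,-0.15],"rotation":[0,0,0]},
])

```text
time: 23.63
position: [0.4635, -0.2036, 0.0563]
tool_rot: [1.22, 1.193, -1.218]
ft_force: [3.4, -12.0, -4.0]
grip_width: 0.005
```

```bash
python3 st.py;python3 g2.py
```

```text
t 23.6333 p [ 0.4635 -0.2036  0.0563] w 0.4 F [  3.4 -12.   -4. ]
[[ 0.007  1.    -0.015]
 [-0.005 -0.015 -1.   ]
 [-1.     0.007  0.005]]
q [ 0.8   0.19 -0.47  1.98  0.11  0.98 -1.31]
(np.float64(0.15309326510760002), np.float64(0.8136100205844371), array([ 0.56021016, -0.18735086]))
```

play_rows([
  {"claw":1,"linear":[0,0,-0.15],"rotation":[0,0,0]},
  {"claw":1,"linear":[0,0,-0.15],"rotation":[0,0,0]},
])

```text
time: 23.85
position: [0.4634, -0.2039, 0.057]
tool_rot: [1.216, 1.18, -1.223]
ft_force: [0.7, -8.2, -3.9]
grip_width: 0.008
```

```bash
python3 st.py;python3 g2.py
```

```text
t 23.85 p [ 0.4634 -0.2039  0.057 ] w 0.7 F [ 0.7 -8.2 -3.9]
[[ 0.011  1.    -0.019]
 [-0.017 -0.019 -1.   ]
 [-1.     0.011  0.017]]
q [ 0.79  0.19 -0.47  1.99  0.12  0.97 -1.33]
(np.float64(0.9424340369784545), np.float64(0.8495869900295852), array([ 0.55960172, -0.18733118]))
```

play_rows([
  {"claw":1,"linear":[0,0,0.4],"rotation":[0,0,0]},
  {"claw":1,"linear":[0,-0.2,0.8],"rotation":[0,0,0]},
  {"claw":1,"linear":[-0.9,-0.2,0.5],"rotation":[0,0,0]},
  {"claw":1,"linear":[-0.9,0,0.9],"rotation":[0,0,0]},
  {"claw":1,"linear":[-0.9,0,0.9],"rotation":[0,0,0]},
  {"claw":1,"linear":[-0.9,0,0.9],"rotation":[0,0,0]},
  {"claw":1,"linear":[-0.9,0,0.9],"rotation":[0,0,0]},
  {"claw":1,"linear":[-0.5,-0.2,0.95],"rotation":[0,0,0]},
  {"claw":1,"linear":[0,-0.3,0.95],"rotation":[0,0,0]},
  {"claw":1,"linear":[0,-0.3,0.95],"rotation":[0,0,0]},
])

```text
time: 24.73
position: [0.4283, -0.4036, 0.1897]
tool_rot: [1.209, 1.194, -1.209]
ft_force: [-0.1, 0.8, -0.5]
grip_width: 0.007
```

play_rows([
  {"claw":1,"linear":[0,-0.3,0.95],"rotation":[0,0,0]},
  {"claw":1,"linear":[0,-0.3,0.95],"rotation":[0,0,0]},
  {"claw":1,"linear":[0,-0.3,0.95],"rotation":[0,0,0]},
  {"claw":1,"linear":[0,-0.3,0.95],"rotation":[0,0,0]},
  {"claw":1,"linear":[0,0,0],"rotation":[0,0,0]},
])

```text
time: 25.15
position: [0.3928, -0.5071, 0.1908]
tool_rot: [1.212, 1.191, -1.213]
ft_force: [-1.3, -0.5, -0.5]
grip_width: 0.002
```

```bash
python3 st.py;python3 g2.py; python3 see.py; python3 - <<'E'
from h import *
a=get_image('scene');t=cv2.imread('pics/last.png')
A=cv2.resize(a[155:235,185:285],None,fx=4,fy=4,interpolation=2);B=cv2.resize(t[170:240,280:345],None,fx=6,fy=6,interpolation=2)
C=np.zeros((420,800,3),np.uint8);C[:320,:400]=A;C[:420,400:790]=B;cv2.imwrite('pics/c10.png',C)
m,b=blobs(t,'yellow',(280,170,345,245));print([(k,e.round(1)) for k,e,q in b],[plane('top',[e],.08).round(4) for k,e,q in b])
E
```

```text
t 25.15 p [ 0.3928 -0.5071  0.1908] w 0.2 F [-1.3 -0.5 -0.5]
[[ 0.01   1.    -0.008]
 [-0.01  -0.008 -1.   ]
 [-1.     0.01   0.01 ]]
q [ 1.09  0.32 -0.28  1.52  0.09  1.29 -0.77]
(np.float64(1.1220833238825207), np.float64(1.0516620560392398), array([ 0.5603516, -0.1871583]))
ball area 143 66 two [ 0.5947 -0.2135  0.1738] 0.0022 top@.166 [[ 0.5957 -0.2158  0.166 ]]
[(np.int32(24), array([315. , 232.9]))] [array([[ 0.4582, -0.1858,  0.08  ]])]
```

View pics/c10.png

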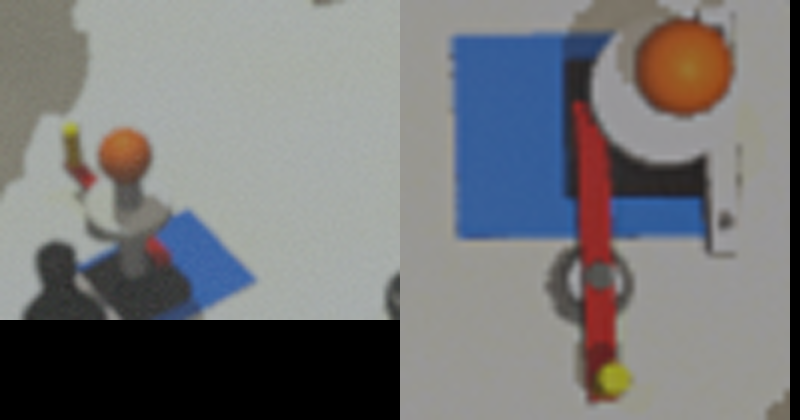

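```bash
python3 -c "from bench import close_job; print(close_job())"
```

```text
the job is handed in; nothing more can be done
None
```

I handed the job in at about 25 s, and the last pictures show it done. The post stands upright on the pad against the end stop, the gate is shut behind it, and the arm is clear of everything. The hand-in gives no verdict.

**What I did, in order**
- **Gate open:** I swung it by the peg to about 1.59 rad, measured from the picture.
- **Post up:** I gripped the ball and raised the post on its foot. The foot crept about 40 mm towards +y, and the ball briefly overshot upright by about 14 degrees. I brought it back and let go.
- **Slide:** I pushed the foot with two tilted fingertips onto the pad until the end stop held it; force rose to about 14 N and it stopped moving.
- **Gate shut:** the grip slipped off the peg about 7 degrees short. I finished with closed fingers until the bar stopped firmly at about 12 N, then withdrew.

**Last checks**
- **Post position:** the ball is at about (0.595, -0.215). The seat is at (0.594, -0.215), so it is within about 2 mm. The foot's edges look parallel to the stop.
- **Bystanders:** I did not measure these before and after. My paths stayed clear of them, and nothing in the pictures showed one moved.

**Doubts**
- **Gate angle:** the bar's picture angle suggests about 2 degrees short of shut, but the disc hides part of it. The peg position suggests fully shut, as does the firm stop.
- **Lift during raising:** wrist force came close to the post's full weight twice (about 4 to 5 N). The foot may have been a millimetre or so off the table for a moment.

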